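# Shelve two turned samples behind the rack lip

## Task

Put the two measured samples from the mat back into the low grey three-bay parts rack: lift the stepped shaft (wide foot, slim top) over the front lip into the left-hand end bay as seen from the robot, and the flanged bush (one wide flange at its foot, straight bored body) into the right-hand end bay. Both must stand upright on the rack floor, set down gently rather than dropped from above. Leave the collar in the middle bay where it is.

Things in the scene. Friction and masses are not known exactly. Their poses are not given: they have to be found in the camera images.
- shaft_mid (a point): Aluminium stepped shaft, 0.22 kg, 110 mm tall, upright on the 3 mm mat: foot 48 mm diameter to 12 mm up, then 36 mm diameter to 50 mm up, then a slim 24 mm diameter top. Point: on its axis half-way up, 55 mm above its underside; z up. Also on the mat, any order, axes over 105 mm apart: the bush, a plain pin (34 mm diameter, 100 tall) and a spool (46 mm flange at each end, 80 tall).
- bush_mid (a point): Aluminium flanged bush, 0.22 kg, 80 mm tall, upright on the 3 mm mat: one flange, 60 mm diameter and 10 mm high, at its foot, then a straight body 38 mm in diameter with a dark 24 mm bore in its top. Point: on its axis half-way up, 40 mm above its underside; z up. Round, so yaw means nothing.
- rack: Grey rack fixed on the bench. Origin: centre of its underside; z up, +x from front lip to back wall (away from robot, turned up to 0.25 rad), +y to its left end seen from the robot. 104 mm deep (x), 296 long (y). Floor 12 mm above origin; lip, ends, dividers 4 mm thick, 28 mm above floor; back wall 40. Bays 96 x 92 mm, centres y = +97 mm (left, shaft), 0 (collar), -97 mm (right, bush).
- collar: Aluminium collar, 52 mm diameter, 25 mm tall, lying flat in the rack's middle bay and to be left there. Origin at the centre of its underside; z up.
Things that resemble listed ones, but are neither listed nor needed, are in the scene too. What is shaped like the part that bears bush_mid but orange is not meant.

How it is judged:
At the end, for the whole second after the job is handed in: The shaft stands in the rack's left-hand end bay and the bush in the right-hand end bay (as seen from the robot), each with its axis inside its bay, its underside within 6 mm of the rack floor, upright within about 10 degrees and at rest; the collar is within 20 mm of where it started (x of shaft_mid in the frame of rack between -0.048 and 0.048 m and y of shaft_mid in the frame of rack between 0.05 and 0.144 m and z of shaft_mid in the frame of rack between 0.061 and 0.073 m and angle between each of shaft_mid, bush_mid's own z axis and vertical below 0.17 rad and linear speed of each of shaft, bush below 0.03 m/s and x of bush_mid in the frame of rack between -0.048 and 0.048 m and y of bush_mid in the frame of rack between -0.144 and -0.05 m and z of bush_mid in the frame of rack between 0.046 and 0.058 m and distance of collar from where it was at the start of the episode below 0.02 m); the robot touches nothing.
It fails at once if the shaft falls into the rack from a height (moving faster than 0.8 m/s within 40 mm of the rack floor) (x of shaft_mid in the frame of rack between -0.06 and 0.06 m and y of shaft_mid in the frame of rack between -0.15 and 0.15 m and z of shaft_mid in the frame of rack below 0.107 m and linear speed of shaft above 0.8 m/s).
It fails at once if the bush falls into the rack from a height (moving faster than 0.8 m/s within 40 mm of the rack floor) (x of bush_mid in the frame of rack between -0.06 and 0.06 m and y of bush_mid in the frame of rack between -0.15 and 0.15 m and z of bush_mid in the frame of rack below 0.092 m and linear speed of bush above 0.8 m/s).
It fails at once if the collar in the middle bay is moved by more than 20 mm (distance of collar from where it was at the start of the episode above 0.02 m).
It also fails if it takes over 70 s, if anything falls off the work surface, if the arm or the gripper's body presses on something with over 40 N, if the wrist force passes 120 N, or if a joint passes its speed limit or range.

## Robot

A 6-joint arm with a two-finger parallel gripper is mounted at the origin on the work surface. World frame = base frame: x ahead of the robot, y to its left, z up, the work surface at z = 0. Lengths are in m, angles in rad, forces in N, time in s.
With the tool pointing down it reaches from about 0.3 to 0.775 m from the base axis. Payload 14.6 kg.
Tool frame: the origin (TCP) lies at the very end of the fingers, on their centre line; the grasp point (between the pads) lies 19 mm behind it; z points along the fingers, y is the direction in which the jaws open and shut (so a half turn about z gives the same grasp; the last joint's range is limited). The gripper opens to 94 mm and grips with 3 to 60 N. Pads are 16 mm wide; open, the fingers measure 119 mm over their backs; the gripper's body (75 mm by 177 mm) begins 78 mm behind the grasp point.
Start: joints at [1.043, 0.3, 1.521, -0, 1.321, -0.067], TCP at [0.245, 0.493, 0.205] pointing down, gripper open.
Joint ranges: [-3.03, 3.03], [-0.79, 2.21], [0.23, 2.52], [-1.04, 4.18], [0, 3.07], [-2.55, 2.55]. Speed limits (rad/s): [2.22, 2.22, 2.57, 3.14, 3.14, 3.14].

## Interface

Orientations are given as [roll, pitch, yaw] about the fixed x, y, z axes, in that order (R = Rz(yaw) Ry(pitch) Rx(roll)).
In Python, from station import ctrl, vision, ticket gives the robot as it stands.
- The arm moves only by the tool step_arm, never from a script. Its argument "steps" is a list of rows, each an object of numbers: "x", "y", "z": the shift along the tool's x, y, z in m; "ax", "ay", "az": the turn, a rotation vector about the tool's x, y, z in degrees; "claw": the finger opening in m, from 0 to 0.094. A call has 1 to 5 rows; each row shifts and turns the pose as measured when the row begins, along the tool's axes as they then stand; what a row does not reach is not made up. A row lasts 1/12 s, in which the tool goes at most 41.7 mm and 7.16 degrees, less where a joint would pass 70% of its speed; a pose out of reach is approached as far as the arm can. A call with a gripper value outside its range is refused whole. The fingers move at their own pace and stop on an object; "grip_force" is the grip in N (left out, the last holds). Time passes only in rows, so rows that do not move let the fingers close. It gives the time, the measured TCP pose, the force and the opening at its end, in the units of the state.
- ctrl.get_obs(): the state, without advancing time (a new reading comes with each control period).
- vision.camera(name): name is "scene" or "top"; returns (picture, depth): 480x640x3 uint8, red, green, blue; 480x640 float32, m along the optical axis (not along the pixel's ray), 0 where there is no reading.
- vision.camera_params(name): a dict with "fov_y" (degrees; the focal length in pixels is half the picture's height over the tangent of half this angle, whatever the lens; pixels are square), "cx", "cy" (the principal point, pixels), "k1" (the pictures are not rectified: a ray, as slopes to the right and down, at radius r is drawn at 1 + k1 r^2 times it, then the intrinsics apply), "origin" and "attitude" of the camera in the world. Camera axes: x right, y up, looking along -z (the intrinsics and any distortion apply to the point x, -y, -z); pixel columns grow to the right and rows downward; lengths in m; the calibration is good to about 2 mm. A picture is of the moment at which its call begins. camera_params takes no time and is no camera call.
- ticket.hand_in(): hands the job in, once; it reports no verdict.
The state is a dict: "time_s": time; "qpos": joint angles; "joint_vel": joint speeds; "tau": joint torques, N m; "ee_pos": TCP position; "eef_rot": TCP orientation; "force": force on the tool from outside, world axes, zero at the start; "moment": the same for the moment, N m; "grip_width": finger opening in m.
Only numpy, scipy, OpenCV 4.12 (cv2) and the standard library are available. Lean on these libraries where they do the work, as an engineer would, in place of code of your own. Each camera call takes 0.05 s, during which the arm holds its last target.

## Working session

There is one attempt and no reset: what is moved stays moved. The work goes in short steps, Python scripts to look and compute and a tool call to move; the robot and the scene stay as the last step left them, time stands still between calls to the robot, and variables do not carry over. Pictures are saved under pics/ and viewed, and the job is handed in when it is done.

Besides the shell and the picture viewer there is one more tool, called after "Emit:" as name(argument=value, ...) on one line, values as JSON. step_arm: Moves the arm, as the interface text tells. Its arguments: {"type":"object","properties":{"steps":{"type":"array"},"grip_force":{"type":"number"}},"required":["steps"]}

```bash
mkdir -p pics; ls; cat > h.py <<'E'
import numpy as np,cv2
from station import ctrl,vision,ticket
E
python3 - <<'E'
from h import *
print(ctrl.get_obs())
for n in("scene","top"):
    p,d=vision.camera(n); print(n,vision.camera_params(n))
    cv2.imwrite(f"pics/{n}0.png",p[:,:,::-1]); np.save(f"pics/{n}0.npy",d); 
E
```

```text
pics
{'time_s': 0.0, 'qpos': array([ 1.04338077e+00,  3.00462249e-01,  1.52160155e+00,  1.85850279e-05,
        1.32069365e+00, -6.65545966e-02]), 'joint_vel': array([-0.00106269, -0.00127051, -0.00032056, -0.00046535, -0.00290421,
       -0.00045989]), 'tau': array([ 3.82253011e-04, -5.31804121e+01, -3.52742600e+01,  7.09018693e-02,
        2.43693794e-02, -1.24414046e-04]), 'ee_pos': array([0.24443557, 0.49239696, 0.20488253]), 'eef_rot': array([-3.14043164e+00, -9.54267426e-05,  2.68072703e+00]), 'force': array([-0.67894776, -0.67894049, -0.63993536]), 'moment': array([-0.01789115, -0.01856483, -0.02593548]), 'grip_width': 0.09388528298020406}
scene {'fov_y': 42.191913600989906, 'cx': 312.15427917452837, 'cy': 243.7109732922127, 'k1': -0.1038988072623595, 'origin': array([1.00089662, 0.46911734, 0.98099773]), 'attitude': array([0.62905837, 0.01158539, 2.30625313])}
top {'fov_y': 54.393196033124724, 'cx': 320.3862296753666, 'cy': 245.8735811524576, 'k1': -0.11835377106057247, 'origin': array([0.40326966, 0.01391947, 0.75794913]), 'attitude': array([ 0.15603165,  0.03246864, -1.56730648])}
```

View pics/scene0.png

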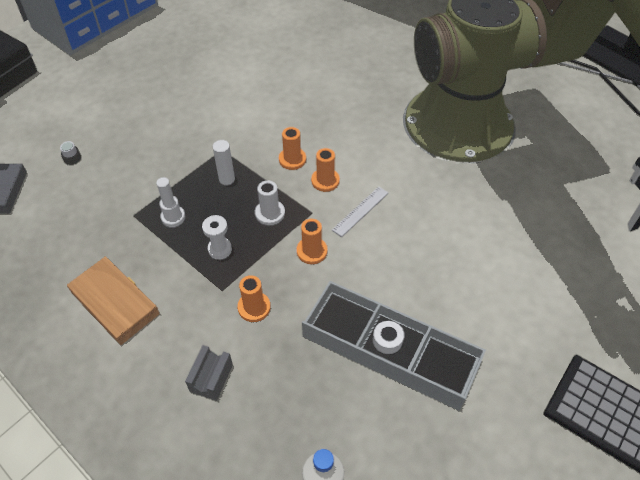

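View pics/top0.png

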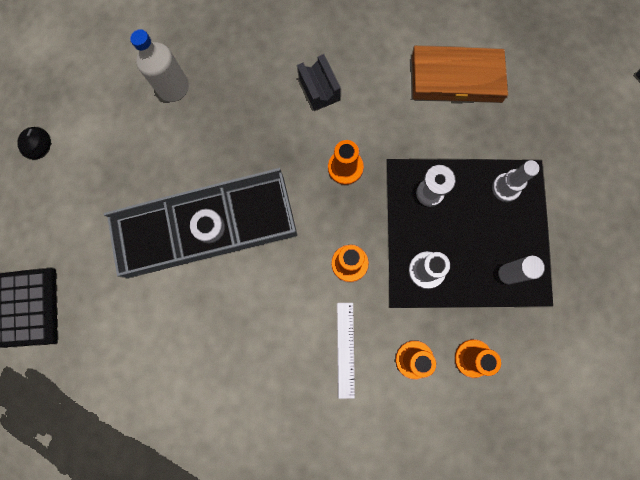

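Top view (image left = +y): the shaft's top is at about (531,168) and the bush's at (437,265), both on the mat. The spool is at (440,180) and the pin at (532,268). The rack is at (205,225), so its left-hand bay is the one at (147,238) and its right-hand bay the one at (262,208).

```bash
cat >> h.py <<'E'
from scipy.spatial.transform import Rotation as Ro
def cam(n):
    c=vision.camera_params(n); f=240/np.tan(np.radians(c['fov_y']/2))
    return c,np.array([[f,0,c['cx']],[0,f,c['cy']],[0,0,1.]]),np.array([c['k1'],0,0,0,0.]),Ro.from_euler('xyz',c['attitude']).as_matrix()
def rays(n,px):
    c,K,D,R=cam(n)
    s=cv2.undistortPoints(np.array(px,float).reshape(-1,1,2),K,D).reshape(-1,2)
    return c['origin'],np.c_[s[:,0],-s[:,1],-np.ones(len(s))]@R.T
def plane(n,px,z):
    o,d=rays(n,px); z=np.broadcast_to(z,len(d)); return o+d*((z-o[2])/d[:,2])[:,None]
def cloud(n,d):
    v,u=np.mgrid[:480,:640]; o,r=rays(n,np.c_[u.ravel(),v.ravel()])
    P=o+r*d.ravel()[:,None]; P[d.ravel()<=0]=np.nan
    return P.reshape(480,640,3)
E
python3 - <<'E'
from h import *
rois={'top':{'shaft':((515,155,545,180),.113),'bush':((420,250,455,282),.083),'spool':((420,162,460,197),.083),'pin':((518,254,548,282),.103),'collar':((185,205,225,246),None)},
'scene':{'shaft':((155,176,175,190),.113),'bush':((254,178,282,198),.083),'spool':((200,213,232,238),.083),'pin':((210,138,235,155),.103)}}
for n in rois:
    im=cv2.imread(f'pics/{n}0.png'); d=np.load(f'pics/{n}0.npy'); P=cloud(n,d)
    for k,((a,b,c,e),z) in rois[n].items():
        q=P[b:e,a:c].reshape(-1,3); g=im[b:e,a:c].min(2).ravel()
        zz=z
        if z is None: print(k,np.nanpercentile(q[:,2],[5,50,90,99])); continue
        m=np.abs(q[:,2]-z)<.008
        print(n,k,'n',m.sum(),'medz',np.nanmedian(q[m,2]),'max',np.nanmax(q[:,2]))
        v,u=np.divmod(np.flatnonzero(m),c-a); 
        px=np.c_[u+a,v+b]; W=plane(n,px,z)
        (x,y),r=cv2.minEnclosingCircle(W[:,:2].astype(np.float32)); print('   circ',x,y,'diam',2*r,'mean',W[:,:2].mean(0))
    # tall map
P=cloud('top',np.load('pics/top0.npy'))
z=np.nan_to_num(P[:,:,2]); cv2.imwrite('pics/zt.png',np.clip(z*2000,0,255).astype(np.uint8))
E
```

```text
top shaft n 221 medz 0.1119865496753123 max 0.11523142335252756
   circ 0.6190939545631409 -0.2700391709804535 diam 0.02751287817955017 mean [ 0.61929008 -0.27026745]
top bush n 554 medz 0.08236595151630033 max 0.08627167118586121
   circ 0.4814780652523041 -0.13274765014648438 diam 0.03982347995042801 mean [ 0.48181886 -0.13243489]
top spool n 722 medz 0.08212565487876611 max 0.08618979745747002
   circ 0.6097134351730347 -0.1418091356754303 diam 0.04819253832101822 mean [ 0.60970557 -0.14164186]
top pin n 453 medz 0.10188281015012612 max 0.10588525631266521
   circ 0.4763864576816559 -0.26544180512428284 diam 0.0368773527443409 mean [ 0.47550454 -0.2657854 ]
collar [0.00999948 0.02254058 0.03719512 0.0387545 ]
scene shaft n 119 medz 0.10970391429324677 max 0.11528597796024331
   circ 0.6229421496391296 -0.26674821972846985 diam 0.030293092131614685 mean [ 0.62144656 -0.26647391]
scene bush n 265 medz 0.08130538337176652 max 0.08616668746093659
   circ 0.48306089639663696 -0.12874189019203186 diam 0.044042836874723434 mean [ 0.48286841 -0.12943002]
scene spool n 430 medz 0.0809933906778284 max 0.0852802561952376
   circ 0.6111686825752258 -0.1386745721101761 diam 0.050788938999176025 mean [ 0.6118984  -0.13934152]
scene pin n 188 medz 0.10007732931008001 max 0.10471328350544362
   circ 0.47845882177352905 -0.2609083950519562 diam 0.04251404479146004 mean [ 0.47783767 -0.26256835]
```

View pics/zt.png

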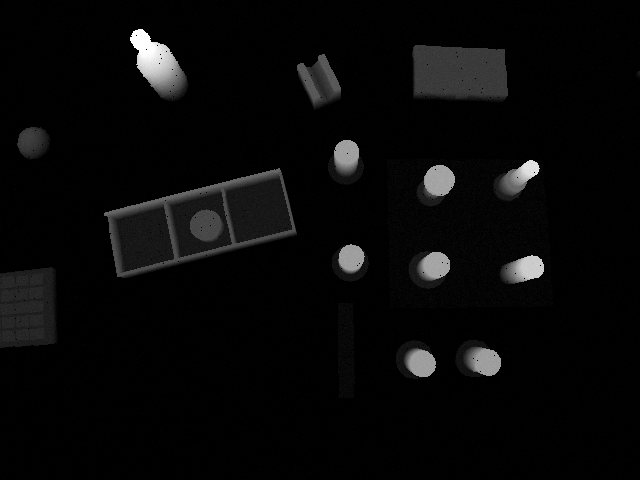

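```bash
python3 - <<'E'
from h import *
for n,(a,b,c,e) in {'top':(95,160,310,285),'scene':(295,280,490,415)}.items():
    P=cloud(n,np.load(f'pics/{n}0.npy'))[b:e,a:c].reshape(-1,3)
    for lo,hi in((.03,.058),(.046,.058)):
        q=P[(P[:,2]>lo)&(P[:,2]<hi)]
        r=cv2.minAreaRect(q[:,:2].astype(np.float32)); print(n,lo,r,len(q))
        print(cv2.boxPoints(r).round(4).tolist())
    m=(P[:,2]>.006)&(P[:,2]<.018); print('floor z',np.median(P[m,2]))
    if n=='top':
        v,u=np.mgrid[b:e,a:c];
        z=P[:,2].reshape(e-b,c-a); k=(abs(z-.037)<.004)&(u>183)&(u<228)&(v>204)&(v<247)
        print('collar',cv2.minEnclosingCircle(P[k.ravel(),:2].astype(np.float32)))
# obstacles: orange tops
P=cloud('top',np.load('pics/top0.npy'))
for k,(u,v) in {'o1':(346,153),'o2':(351,258),'o3':(421,362),'o4':(487,361),'bottletop':(140,40),'bottle':(165,85)}.items(): print(k,np.nanmedian(P[v-4:v+5,u-4:u+5].reshape(-1,3),0).round(3))
E
```

```text
top 0.03 ((0.5548328161239624, 0.23411303758621216), (0.10602818429470062, 0.2971842586994171), 14.127039909362793) 3522
[[0.46720001101493835, 0.3652999997138977], [0.5396999716758728, 0.0771000012755394], [0.6424999833106995, 0.10300000011920929], [0.5699999928474426, 0.3912000060081482]]
top 0.046 ((0.6028314828872681, 0.2459850311279297), (0.005424913950264454, 0.2960704565048218), 13.732722282409668) 634
[[0.5651000142097473, 0.38909998536109924], [0.6352999806404114, 0.1014999970793724], [0.6406000256538391, 0.10279999673366547], [0.5702999830245972, 0.3903999924659729]]
floor z 0.011560331091750475
collar ((0.548479437828064, 0.20875275135040283), 0.04008610546588898)
scene 0.03 ((0.554349422454834, 0.2341209352016449), (0.10969993472099304, 0.2971858084201813), 13.655158042907715) 3270
[[0.4659999907016754, 0.36559998989105225], [0.5360999703407288, 0.07680000364780426], [0.6427000164985657, 0.10270000249147415], [0.5726000070571899, 0.39149999618530273]]
scene 0.046 ((0.6034836769104004, 0.24645325541496277), (0.007886157371103764, 0.2958444356918335), 13.837665557861328) 594
[[0.564300000667572, 0.38909998536109924], [0.6349999904632568, 0.10189999639987946], [0.6427000164985657, 0.10379999876022339], [0.5719000101089478, 0.39100000262260437]]
floor z 0.010754871822271639
o1 [ 0.653 -0.002  0.08 ]
o2 [ 0.492 -0.009  0.079]
o3 [ 0.342 -0.108  0.08 ]
o4 [ 0.343 -0.203  0.08 ]
bottletop [0.808 0.303 0.159]
bottle [0.786 0.298 0.059]
```

Emit:
step_arm(steps=[{"x": -0.032, "y": -0.0245}, {"x": -0.032, "y": -0.0245}, {"x": -0.032, "y": -0.0245}, {"x": -0.032, "y": -0.0245}, {"x": -0.032, "y": -0.0245}], grip_force=30)

```text
validation failed for argument at $.st...
```

Emit:
step_arm(steps=[{"x": -0.032, "y": -0.0245, "z": 0, "ax": 0, "ay": 0, "az": 0, "claw": 0.094}, {"x": -0.032, "y": -0.0245, "z": 0, "ax": 0, "ay": 0, "az": 0, "claw": 0.094}, {"x": -0.032, "y": -0.0245, "z": 0, "ax": 0, "ay": 0, "az": 0, "claw": 0.094}, {"x": -0.032, "y": -0.0245, "z": 0, "ax": 0, "ay": 0, "az": 0, "claw": 0.094}, {"x": -0.032, "y": -0.0245, "z": 0, "ax": 0, "ay": 0, "az": 0, "claw": 0.094}], grip_force=30)

```text
time_s: 0.52
ee_pos: [0.3322, 0.3094, 0.2022]
eef_rot: [-3.137, -0.002, 2.69]
force: [1.9, 0.2, 0.4]
grip_width: 0.0942
```

Emit:
step_arm(steps=[{"x": -0.032, "y": -0.0245, "z": 0, "ax": 0, "ay": 0, "az": 0, "claw": 0.094}, {"x": -0.032, "y": -0.0245, "z": 0, "ax": 0, "ay": 0, "az": 0, "claw": 0.094}, {"x": -0.032, "y": -0.0245, "z": 0, "ax": 0, "ay": 0, "az": 0, "claw": 0.094}, {"x": -0.032, "y": -0.0245, "z": 0, "ax": 0, "ay": 0, "az": 0, "claw": 0.094}, {"x": -0.032, "y": -0.0245, "z": 0, "ax": 0, "ay": 0, "az": 0, "claw": 0.094}])

```text
time_s: 0.93
ee_pos: [0.4232, 0.1216, 0.2022]
eef_rot: [-3.137, -0.002, 2.692]
force: [1.1, 0.7, -0.8]
grip_width: 0.0941
```

Emit:
step_arm(steps=[{"x": -0.032, "y": -0.0245, "z": 0, "ax": 0, "ay": 0, "az": 0, "claw": 0.094}, {"x": -0.032, "y": -0.0245, "z": 0, "ax": 0, "ay": 0, "az": 0, "claw": 0.094}, {"x": -0.032, "y": -0.0245, "z": 0, "ax": 0, "ay": 0, "az": 0, "claw": 0.094}, {"x": -0.032, "y": -0.0245, "z": 0, "ax": 0, "ay": 0, "az": 0, "claw": 0.094}, {"x": -0.032, "y": -0.0245, "z": 0, "ax": 0, "ay": 0, "az": 0, "claw": 0.094}])

```text
time_s: 1.35
ee_pos: [0.5142, -0.0659, 0.2021]
eef_rot: [-3.137, -0.003, 2.691]
force: [-0.4, 1.0, 0.9]
grip_width: 0.0943
```

Next, a helper that works out the remaining shift in tool axes.

```bash
cat >> h.py <<'E'
def go(t):
    s=ctrl.get_obs(); R=Ro.from_euler('xyz',s['eef_rot']).as_matrix(); d=R.T@(np.array(t)-s['ee_pos'])
    dn=R.T@[0,0,-1.]; print('pos',s['ee_pos'].round(4),'yaw',s['eef_rot'][2].round(3),'q',s['qpos'].round(2),'tool shift',d.round(4),'n',np.linalg.norm(d)/.04,'tilt fix deg',np.degrees(np.cross([0,0,1],dn)).round(2))
E
python3 -c "
from h import *
go([.62,-.2685,.2])"
```

```text
pos [ 0.5142 -0.0659  0.2021] yaw 2.691 q [-0.2   0.23  1.61 -0.    1.3  -1.32] tool shift [-0.1834 -0.1363  0.0023] n 5.713408054935145 tilt fix deg [-0.29 -0.15  0.  ]
```

Emit:
step_arm(steps=[{"x": -0.031, "y": -0.023, "z": 0, "ax": -0.3, "ay": -0.15, "az": 0, "claw": 0.094}, {"x": -0.031, "y": -0.023, "z": 0, "ax": 0, "ay": 0, "az": 0, "claw": 0.094}, {"x": -0.031, "y": -0.023, "z": 0, "ax": 0, "ay": 0, "az": 0, "claw": 0.094}, {"x": -0.031, "y": -0.023, "z": 0, "ax": 0, "ay": 0, "az": 0, "claw": 0.094}, {"x": -0.031, "y": -0.023, "z": 0, "ax": 0, "ay": 0, "az": 0, "claw": 0.094}])

```text
time_s: 1.77
ee_pos: [0.6053, -0.2475, 0.2002]
eef_rot: [3.141, -0.002, 2.69]
force: [0.8, 1.0, 0.3]
grip_width: 0.094
```

Emit:
step_arm(steps=[{"x": -0.028, "y": -0.021, "z": 0, "ax": 0, "ay": 0, "az": 0, "claw": 0.094}, {"x": 0, "y": 0, "z": 0, "ax": 0, "ay": 0, "az": 0, "claw": 0.094}, {"x": 0, "y": 0, "z": 0, "ax": 0, "ay": 0, "az": 0, "claw": 0.094}])

```text
time_s: 2.02
ee_pos: [0.6221, -0.2869, 0.1955]
eef_rot: [-3.142, -0.007, 2.684]
force: [0.4, 0.4, -0.7]
grip_width: 0.0938
```

```bash
python3 -c "
from h import *
go([.62,-.2685,.2])"
```

```text
pos [ 0.6221 -0.2869  0.1955] yaw 2.684 q [-0.49  0.62  1.08 -0.    1.45 -1.6 ] tool shift [ 0.01    0.0156 -0.0044] n 0.47639473693142015 tilt fix deg [-0.  -0.4  0. ]
```

Emit:
step_arm(steps=[{"x": 0.006, "y": 0.01, "z": 0, "ax": 0, "ay": -0.4, "az": 0, "claw": 0.094}, {"x": 0.003, "y": 0.005, "z": 0, "ax": 0, "ay": 0, "az": 0, "claw": 0.094}, {"x": 0, "y": 0, "z": 0, "ax": 0, "ay": 0, "az": 0, "claw": 0.094}])

```text
time_s: 2.27
ee_pos: [0.6196, -0.2683, 0.1938]
eef_rot: [3.142, -0.003, 2.683]
force: [0.8, -0.5, 0.0]
grip_width: 0.0941
```

```bash
python3 - <<'E'
from h import *
go([.62,-.2685,.064])
p,d=vision.camera('scene'); cv2.imwrite('pics/s1.png',cv2.resize(p[80:320,60:380,::-1],None,fx=2.5,fy=2.5)[:600])
E
```

```text
pos [ 0.6196 -0.2683  0.1938] yaw 2.683 q [-0.46  0.6   1.12  0.    1.42 -1.58] tool shift [-0.0009 -0.      0.1298] n 3.2448056578423508 tilt fix deg [ 0.   -0.18  0.  ]
```

View pics/s1.png

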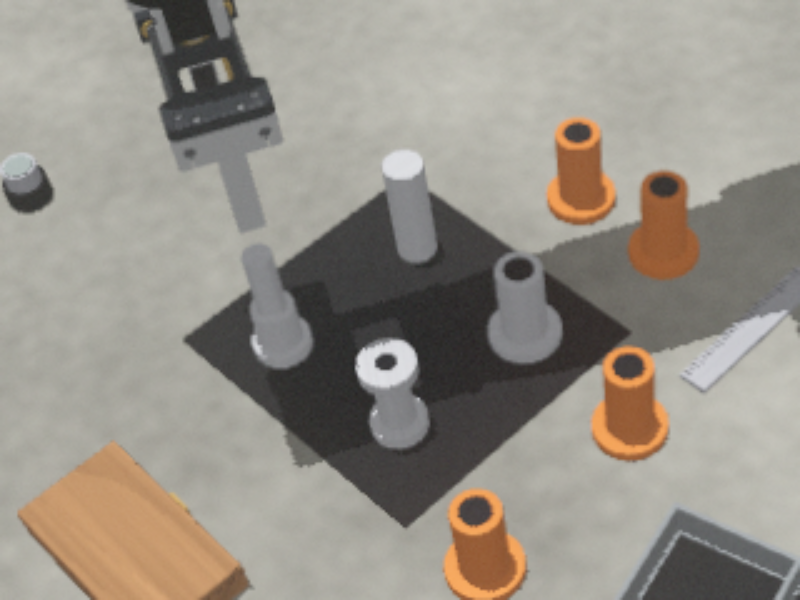

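The gripper (finger at crop pixel 240,190) stands right over the shaft's top (258,250), so I'm descending.

Emit:
step_arm(steps=[{"x": -0.0005, "y": 0, "z": 0.025, "ax": 0, "ay": 0, "az": 0, "claw": 0.094}, {"x": 0, "y": 0, "z": 0.025, "ax": 0, "ay": 0, "az": 0, "claw": 0.094}, {"x": 0, "y": 0, "z": 0.025, "ax": 0, "ay": 0, "az": 0, "claw": 0.094}, {"x": 0, "y": 0, "z": 0.02, "ax": 0, "ay": 0, "az": 0, "claw": 0.094}, {"x": 0, "y": 0, "z": 0.01, "ax": 0, "ay": 0, "az": 0, "claw": 0.094}])

```text
time_s: 2.73
ee_pos: [0.6219, -0.2675, 0.0916]
eef_rot: [-3.141, 0.007, 2.687]
force: [-0.1, 0.5, -0.0]
grip_width: 0.0938
```

```bash
python3 - <<'E'
from h import *
go([.62,-.2685,.064])
E
```

```text
pos [ 0.6219 -0.2675  0.0916] yaw 2.687 q [-0.46  0.68  1.23 -0.    1.22 -1.58] tool shift [ 0.0015 -0.0017  0.0276] n 0.6932730725152602 tilt fix deg [-0.01  0.39  0.  ]
```

Emit:
step_arm(steps=[{"x": 0.001, "y": -0.001, "z": 0.012, "ax": 0, "ay": 0.4, "az": 0, "claw": 0.094}, {"x": 0, "y": 0, "z": 0.01, "ax": 0, "ay": 0, "az": 0, "claw": 0.094}, {"x": 0, "y": 0, "z": 0.003, "ax": 0, "ay": 0, "az": 0, "claw": 0.094}, {"x": 0, "y": 0, "z": 0, "ax": 0, "ay": 0, "az": 0, "claw": 0.094}])

```text
time_s: 3.07
ee_pos: [0.6204, -0.2675, 0.0645]
eef_rot: [-3.141, -0.002, 2.688]
force: [-0.6, -0.0, 1.3]
grip_width: 0.0944
```

```bash
python3 - <<'E'
from h import *
go([.62,-.2685,.064])
E
```

```text
pos [ 0.6204 -0.2675  0.0645] yaw 2.688 q [-0.46  0.71  1.25 -0.    1.18 -1.58] tool shift [-0.0001 -0.001   0.0005] n 0.028937050871260767 tilt fix deg [-0.02 -0.11  0.  ]
```

Emit:
step_arm(steps=[{"x": 0, "y": -0.0005, "z": 0, "ax": 0, "ay": 0, "az": 0, "claw": 0.05}, {"x": 0, "y": 0, "z": 0, "ax": 0, "ay": 0, "az": 0, "claw": 0.035}, {"x": 0, "y": 0, "z": 0, "ax": 0, "ay": 0, "az": 0, "claw": 0.03}, {"x": 0, "y": 0, "z": 0, "ax": 0, "ay": 0, "az": 0, "claw": 0.015}, {"x": 0, "y": 0, "z": 0, "ax": 0, "ay": 0, "az": 0, "claw": 0.015}], grip_force=30)

```text
time_s: 3.48
ee_pos: [0.6215, -0.2688, 0.068]
eef_rot: [-3.141, 0.003, 2.688]
force: [0.1, -0.4, -0.7]
grip_width: 0.0644
```

Emit:
step_arm(steps=[{"x": 0, "y": 0, "z": 0, "ax": 0, "ay": 0, "az": 0, "claw": 0.015}, {"x": 0, "y": 0, "z": 0, "ax": 0, "ay": 0, "az": 0, "claw": 0.015}, {"x": 0, "y": 0, "z": 0, "ax": 0, "ay": 0, "az": 0, "claw": 0.015}])

```text
time_s: 3.73
ee_pos: [0.6218, -0.2689, 0.0689]
eef_rot: [-3.141, 0.004, 2.688]
force: [0.4, -0.5, -0.9]
grip_width: 0.0437
```

```bash
python3 - <<'E'
from h import *
go([.62,-.2685,.21])
print(ctrl.get_obs()['grip_width'])
E
```

```text
pos [ 0.6218 -0.2689  0.0689] yaw 2.688 q [-0.46  0.71  1.25 -0.    1.19 -1.58] tool shift [ 0.0012 -0.0005 -0.1411] n 3.5285416204557065 tilt fix deg [-0.02  0.24  0.  ]
0.043693597891795825
```

Emit:
step_arm(steps=[{"x": 0.001, "y": 0, "z": 0.002, "ax": 0, "ay": 0.2, "az": 0, "claw": 0.015}, {"x": 0, "y": 0, "z": 0.001, "ax": 0, "ay": 0, "az": 0, "claw": 0.015}, {"x": 0, "y": 0, "z": 0, "ax": 0, "ay": 0, "az": 0, "claw": 0.015}, {"x": 0, "y": 0, "z": 0, "ax": 0, "ay": 0, "az": 0, "claw": 0.015}, {"x": 0, "y": 0, "z": 0, "ax": 0, "ay": 0, "az": 0, "claw": 0.015}])

```text
time_s: 4.15
ee_pos: [0.6209, -0.2685, 0.0657]
eef_rot: [-3.141, 0.001, 2.688]
force: [-0.5, -0.6, 1.1]
grip_width: 0.0228
```

```bash
python3 - <<'E'
from h import *
go([.62,-.2685,.21])
print(ctrl.get_obs()['grip_width'],ctrl.get_obs()['force'])
E
```

```text
pos [ 0.6209 -0.2685  0.0657] yaw 2.688 q [-0.46  0.71  1.25 -0.    1.18 -1.58] tool shift [ 0.0007 -0.0004 -0.1443] n 3.6085115824623717 tilt fix deg [-0.03  0.03  0.  ]
0.022785155150694226 [-0.47861484 -0.60252659  1.13663861]
```

Emit:
step_arm(steps=[{"x": 0, "y": 0, "z": 0, "ax": 0, "ay": 0, "az": 0, "claw": 0.015}, {"x": 0, "y": 0, "z": 0, "ax": 0, "ay": 0, "az": 0, "claw": 0.015}, {"x": 0, "y": 0, "z": -0.01, "ax": 0, "ay": 0, "az": 0, "claw": 0.015}, {"x": 0, "y": 0, "z": -0.01, "ax": 0, "ay": 0, "az": 0, "claw": 0.015}, {"x": 0, "y": 0, "z": -0.01, "ax": 0, "ay": 0, "az": 0, "claw": 0.015}])

```text
time_s: 4.57
ee_pos: [0.6195, -0.2678, 0.0949]
eef_rot: [-3.141, -0.005, 2.688]
force: [-0.1, 0.4, -2.0]
grip_width: 0.0224
```

Emit:
step_arm(steps=[{"x": 0, "y": 0, "z": -0.025, "ax": 0, "ay": 0, "az": 0, "claw": 0.015}, {"x": 0, "y": 0, "z": -0.03, "ax": 0, "ay": 0, "az": 0, "claw": 0.015}, {"x": 0, "y": 0, "z": -0.03, "ax": 0, "ay": 0, "az": 0, "claw": 0.015}, {"x": 0, "y": 0, "z": -0.02, "ax": 0, "ay": 0, "az": 0, "claw": 0.015}, {"x": 0, "y": 0, "z": -0.005, "ax": 0, "ay": 0, "az": 0, "claw": 0.015}])

```text
time_s: 4.98
ee_pos: [0.6194, -0.2676, 0.2149]
eef_rot: [-3.141, -0.004, 2.688]
force: [-0.5, -0.5, -1.9]
grip_width: 0.0229
```

```bash
python3 - <<'E'
from h import *
go([.5314,.3283,.21])
p,d=vision.camera('scene'); cv2.imwrite('pics/s2.png',cv2.resize(p[40:280,60:380,::-1],None,fx=2.5,fy=2.5)[:600])
E
```

```text
pos [ 0.6194 -0.2676  0.2149] yaw 2.688 q [-0.46  0.59  1.09 -0.    1.47 -1.58] tool shift [0.34   0.4972 0.006 ] n 15.060080567597625 tilt fix deg [-0.02 -0.21  0.  ]
```

View pics/s2.png

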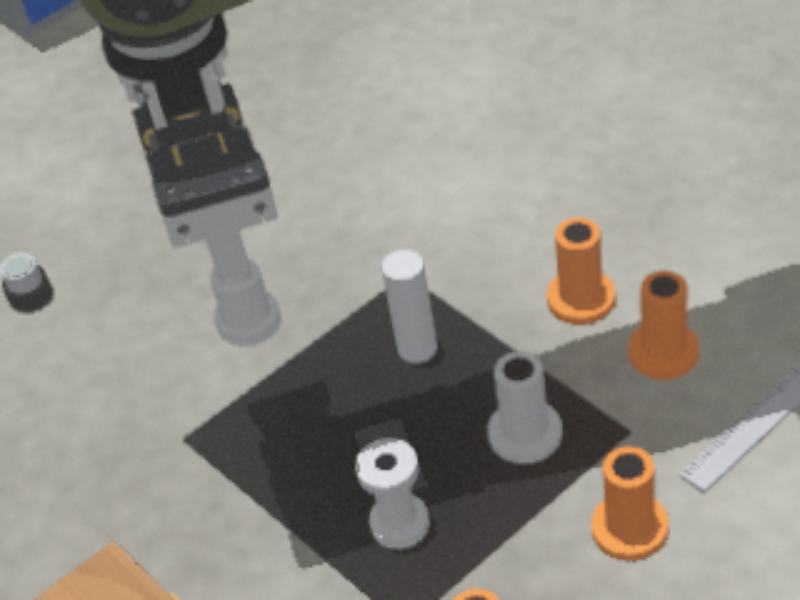

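The shaft hangs upright in the fingers (crop 245,290). I'm carrying it to the left-hand bay.

Emit:
step_arm(steps=[{"x": 0.008, "y": 0.012, "z": 0, "ax": 0, "ay": -0.2, "az": 0, "claw": 0.015}, {"x": 0.014, "y": 0.02, "z": 0, "ax": 0, "ay": 0, "az": 0, "claw": 0.015}, {"x": 0.02, "y": 0.029, "z": 0, "ax": 0, "ay": 0, "az": 0, "claw": 0.015}, {"x": 0.02, "y": 0.029, "z": 0, "ax": 0, "ay": 0, "az": 0, "claw": 0.015}, {"x": 0.02, "y": 0.029, "z": 0, "ax": 0, "ay": 0, "az": 0, "claw": 0.015}])

```text
time_s: 5.45
ee_pos: [0.5952, -0.1259, 0.2089]
eef_rot: [-3.139, -0.005, 2.68]
force: [0.8, 1.5, -3.0]
grip_width: 0.0228
```

Emit:
step_arm(steps=[{"x": 0.02, "y": 0.029, "z": 0, "ax": 0, "ay": 0, "az": 0, "claw": 0.015}, {"x": 0.02, "y": 0.029, "z": 0, "ax": 0, "ay": 0, "az": 0, "claw": 0.015}, {"x": 0.02, "y": 0.029, "z": 0, "ax": 0, "ay": 0, "az": 0, "claw": 0.015}, {"x": 0.02, "y": 0.029, "z": 0, "ax": 0, "ay": 0, "az": 0, "claw": 0.015}, {"x": 0.02, "y": 0.029, "z": 0, "ax": 0, "ay": 0, "az": 0, "claw": 0.015}])

```text
time_s: 5.87
ee_pos: [0.5649, 0.0565, 0.2028]
eef_rot: [-3.136, -0.013, 2.678]
force: [1.4, -0.4, -2.3]
grip_width: 0.023
```

```bash
python3 - <<'E'
from h import *
go([.5314,.3283,.21])
E
```

```text
pos [0.5649 0.0565 0.2028] yaw 2.678 q [ 0.03  0.35  1.46  0.    1.34 -1.07] tool shift [ 0.1515  0.2282 -0.0065] n 6.849448066284026 tilt fix deg [-0.3  -0.72  0.  ]
```

Emit:
step_arm(steps=[{"x": 0.019, "y": 0.029, "z": -0.001, "ax": -0.3, "ay": -0.7, "az": 0, "claw": 0.015}, {"x": 0.019, "y": 0.029, "z": -0.001, "ax": 0, "ay": 0, "az": 0, "claw": 0.015}, {"x": 0.019, "y": 0.029, "z": -0.001, "ax": 0, "ay": 0, "az": 0, "claw": 0.015}, {"x": 0.019, "y": 0.029, "z": 0, "ax": 0, "ay": 0, "az": 0, "claw": 0.015}, {"x": 0.019, "y": 0.029, "z": 0, "ax": 0, "ay": 0, "az": 0, "claw": 0.015}])

```text
time_s: 6.28
ee_pos: [0.5393, 0.2367, 0.2001]
eef_rot: [-3.137, -0.006, 2.678]
force: [1.0, -0.0, -1.8]
grip_width: 0.023
```

Emit:
step_arm(steps=[{"x": 0.016, "y": 0.024, "z": 0, "ax": 0, "ay": 0, "az": 0, "claw": 0.015}, {"x": 0.01, "y": 0.015, "z": 0, "ax": 0, "ay": 0, "az": 0, "claw": 0.015}, {"x": 0.005, "y": 0.008, "z": 0, "ax": 0, "ay": 0, "az": 0, "claw": 0.015}, {"x": 0, "y": 0, "z": 0, "ax": 0, "ay": 0, "az": 0, "claw": 0.015}])

```text
time_s: 6.62
ee_pos: [0.528, 0.3008, 0.1948]
eef_rot: [-3.132, -0.011, 2.685]
force: [-0.3, 0.5, -2.4]
grip_width: 0.0228
```

```bash
python3 - <<'E'
from h import *
go([.5314,.3283,.21])
E
```

```text
pos [0.528  0.3008 0.1948] yaw 2.685 q [ 0.46  0.45  1.35  0.    1.36 -0.66] tool shift [ 0.0093  0.026  -0.0154] n 0.790239078584708 tilt fix deg [-0.54 -0.64  0.  ]
```

Emit:
step_arm(steps=[{"x": 0.004, "y": 0.01, "z": 0, "ax": -0.5, "ay": -0.6, "az": 0, "claw": 0.015}, {"x": 0.003, "y": 0.01, "z": 0, "ax": 0, "ay": 0, "az": 0, "claw": 0.015}, {"x": 0.002, "y": 0.005, "z": 0, "ax": 0, "ay": 0, "az": 0, "claw": 0.015}, {"x": 0, "y": 0, "z": 0, "ax": 0, "ay": 0, "az": 0, "claw": 0.015}])

```text
time_s: 6.95
ee_pos: [0.5319, 0.3266, 0.1932]
eef_rot: [-3.14, -0.001, 2.682]
force: [0.6, 0.3, -2.7]
grip_width: 0.0231
```

```bash
python3 - <<'E'
from h import *
go([.5314,.3283,.11])
p,d=vision.camera('scene'); cv2.imwrite('pics/s3.png',cv2.resize(p[220:460,240:560,::-1],None,fx=2.5,fy=2.5)[:600])
p,d=vision.camera('top'); cv2.imwrite('pics/t3.png',p[:,:,::-1])
E
```

```text
pos [0.5319 0.3266 0.1932] yaw 2.682 q [ 0.49  0.48  1.31 -0.    1.36 -0.62] tool shift [0.0012 0.0015 0.0832] n 2.0799898855211927 tilt fix deg [-0.11 -0.03  0.  ]
```

View pics/s3.png

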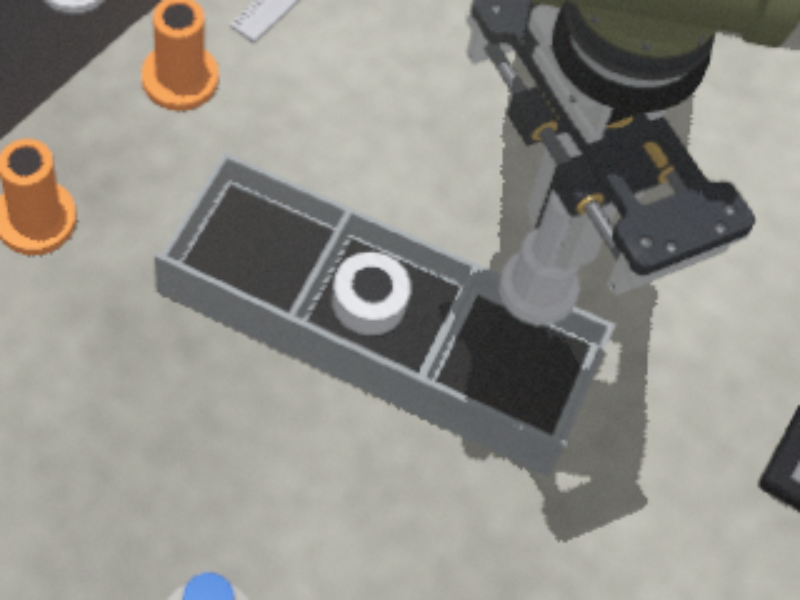

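View pics/t3.png

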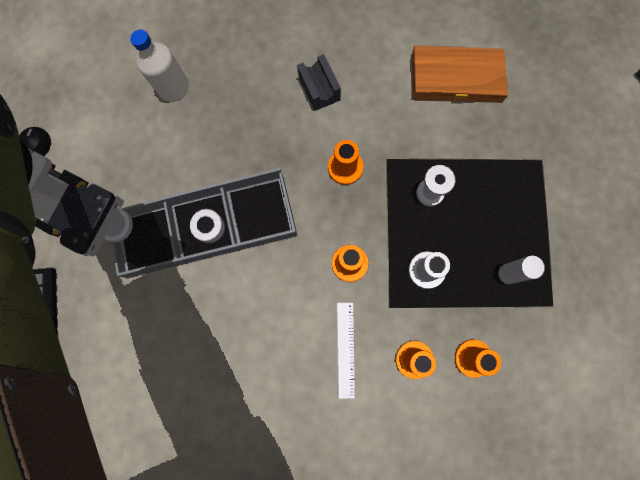

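```bash
python3 - <<'E'
from h import *
print(plane('scene',[[456,340]],.135),plane('top',[[117,226]],.135))
E
```

```text
[[0.53984806 0.33329873 0.135     ]] [[0.53016296 0.32238318 0.135     ]]
```

Emit:
step_arm(steps=[{"x": 0.001, "y": 0.001, "z": 0.015, "ax": 0, "ay": 0, "az": 0, "claw": 0.015}, {"x": 0, "y": 0, "z": 0.02, "ax": 0, "ay": 0, "az": 0, "claw": 0.015}, {"x": 0, "y": 0, "z": 0.02, "ax": 0, "ay": 0, "az": 0, "claw": 0.015}, {"x": 0, "y": 0, "z": 0.015, "ax": 0, "ay": 0, "az": 0, "claw": 0.015}])

```text
time_s: 7.38
ee_pos: [0.5341, 0.3257, 0.1257]
eef_rot: [3.137, 0.005, 2.679]
force: [0.3, 0.4, -1.6]
grip_width: 0.0227
```

```bash
python3 - <<'E'
from h import *
go([.5314,.3283,.075])
p,d=vision.camera('scene'); cv2.imwrite('pics/s4.png',cv2.resize(p[220:460,240:560,::-1],None,fx=2.5,fy=2.5)[:600])
E
```

```text
pos [0.5341 0.3257 0.1257] yaw 2.679 q [ 0.49  0.53  1.38 -0.    1.22 -0.62] tool shift [0.0038 0.0009 0.0507] n 1.2706426017962316 tilt fix deg [ 0.26  0.27 -0.  ]
```

View pics/s4.png

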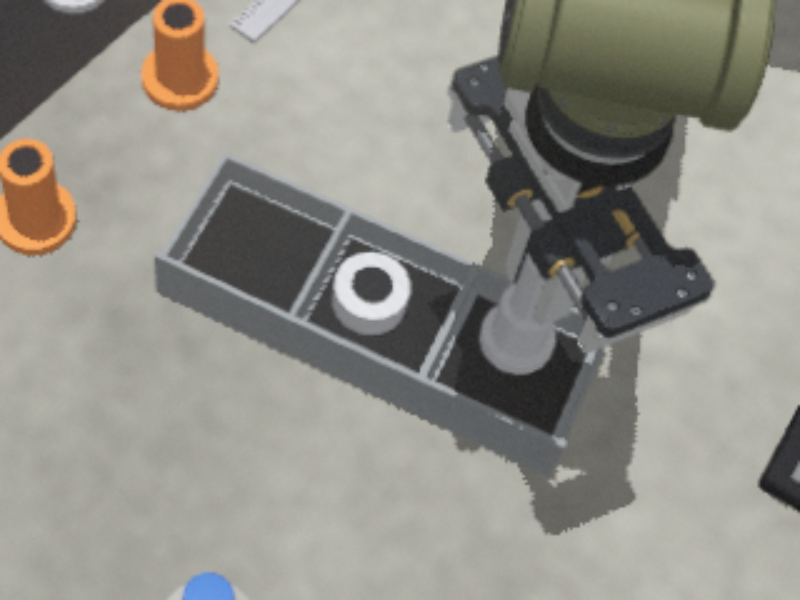

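The foot (crop 515,350) is coming down well inside the left-hand bay. I'm lowering it gently.

Emit:
step_arm(steps=[{"x": 0.003, "y": 0.001, "z": 0.012, "ax": 0.25, "ay": 0.25, "az": 0, "claw": 0.015}, {"x": 0, "y": 0, "z": 0.012, "ax": 0, "ay": 0, "az": 0, "claw": 0.015}, {"x": 0, "y": 0, "z": 0.01, "ax": 0, "ay": 0, "az": 0, "claw": 0.015}, {"x": 0, "y": 0, "z": 0.006, "ax": 0, "ay": 0, "az": 0, "claw": 0.015}, {"x": 0, "y": 0, "z": 0, "ax": 0, "ay": 0, "az": 0, "claw": 0.015}])

```text
time_s: 7.85
ee_pos: [0.5314, 0.3264, 0.0802]
eef_rot: [-3.138, -0.002, 2.678]
force: [-0.8, 0.6, -2.6]
grip_width: 0.023
```

```bash
python3 - <<'E'
from h import *
go([.5314,.3283,.075])
E
```

```text
pos [0.5314 0.3264 0.0802] yaw 2.678 q [ 0.49  0.58  1.42 -0.    1.14 -0.61] tool shift [0.0008 0.0018 0.0052] n 0.1378310146077781 tilt fix deg [-0.18 -0.12  0.  ]
```

Emit:
step_arm(steps=[{"x": 0.001, "y": 0.001, "z": 0.003, "ax": -0.2, "ay": -0.1, "az": 0, "claw": 0.015}, {"x": 0, "y": 0, "z": 0.002, "ax": 0, "ay": 0, "az": 0, "claw": 0.015}, {"x": 0, "y": 0, "z": 0.001, "ax": 0, "ay": 0, "az": 0, "claw": 0.015}])

```text
time_s: 8.1
ee_pos: [0.5315, 0.3281, 0.0747]
eef_rot: [3.14, 0.001, 2.678]
force: [0.6, -1.7, 0.4]
grip_width: 0.023
```

Emit:
step_arm(steps=[{"x": 0, "y": 0, "z": 0.001, "ax": 0, "ay": 0, "az": 0, "claw": 0.015}, {"x": 0, "y": 0, "z": 0.001, "ax": 0, "ay": 0, "az": 0, "claw": 0.015}])

```text
time_s: 8.27
ee_pos: [0.5318, 0.3282, 0.0746]
eef_rot: [3.139, 0.002, 2.678]
force: [-3.2, -2.2, 6.4]
grip_width: 0.023
```

The foot has touched down: the force turned upward and z stopped at 0.0746, as expected. Releasing.

Emit:
step_arm(steps=[{"x": 0, "y": 0, "z": 0, "ax": 0, "ay": 0, "az": 0, "claw": 0.03}, {"x": 0, "y": 0, "z": 0, "ax": 0, "ay": 0, "az": 0, "claw": 0.04}, {"x": 0, "y": 0, "z": 0, "ax": 0, "ay": 0, "az": 0, "claw": 0.06}, {"x": 0, "y": 0, "z": 0, "ax": 0, "ay": 0, "az": 0, "claw": 0.06}, {"x": 0, "y": 0, "z": 0, "ax": 0, "ay": 0, "az": 0, "claw": 0.06}])

```text
time_s: 8.68
ee_pos: [0.5329, 0.3289, 0.0769]
eef_rot: [3.135, 0.004, 2.678]
force: [0.1, 0.2, 0.0]
grip_width: 0.0528
```

Emit:
step_arm(steps=[{"x": 0, "y": 0, "z": -0.01, "ax": 0, "ay": 0, "az": 0, "claw": 0.06}, {"x": 0, "y": 0, "z": -0.02, "ax": 0, "ay": 0, "az": 0, "claw": 0.07}, {"x": 0, "y": 0, "z": -0.03, "ax": 0, "ay": 0, "az": 0, "claw": 0.08}, {"x": 0, "y": 0, "z": -0.03, "ax": 0, "ay": 0, "az": 0, "claw": 0.08}, {"x": 0, "y": 0, "z": -0.03, "ax": 0, "ay": 0, "az": 0, "claw": 0.08}])

```text
time_s: 9.1
ee_pos: [0.5297, 0.3271, 0.1967]
eef_rot: [-3.138, -0.002, 2.678]
force: [0.2, 0.7, 0.1]
grip_width: 0.0795
```

```bash
python3 - <<'E'
from h import *
go([.482,-.131,.21])
p,d=vision.camera('scene'); cv2.imwrite('pics/s5.png',cv2.resize(p[220:460,240:560,::-1],None,fx=2.5,fy=2.5)[:600])
E
```

```text
pos [0.5297 0.3271 0.1967] yaw 2.678 q [ 0.49  0.47  1.3   0.    1.37 -0.61] tool shift [-0.1622 -0.4311 -0.0124] n 11.519871294082678 tilt fix deg [-0.18 -0.14  0.  ]
```

View pics/s5.png

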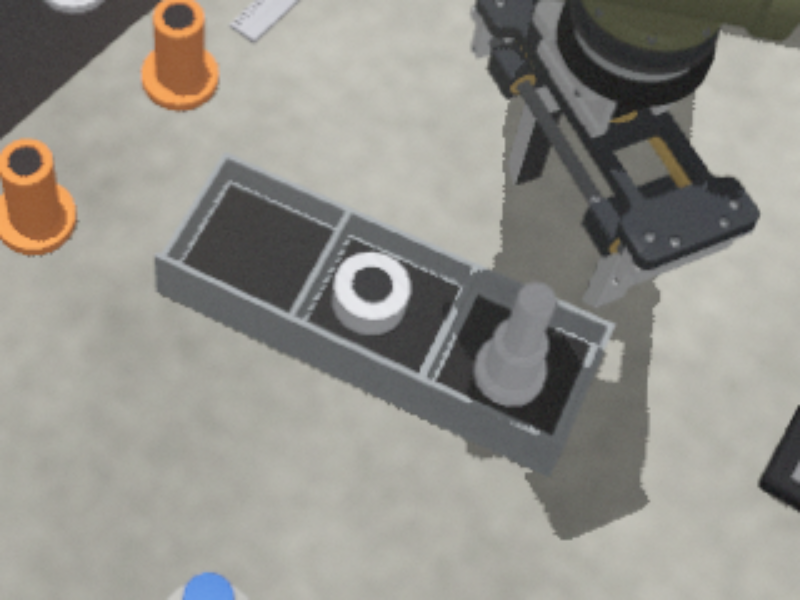

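The shaft stands upright in the left-hand bay (crop 512,370) and the collar hasn't moved. Next is the bush.

Emit:
step_arm(steps=[{"x": -0.014, "y": -0.037, "z": -0.002, "ax": -0.2, "ay": -0.1, "az": 0, "claw": 0.094}, {"x": -0.014, "y": -0.037, "z": -0.002, "ax": 0, "ay": 0, "az": 0, "claw": 0.094}, {"x": -0.014, "y": -0.037, "z": -0.002, "ax": 0, "ay": 0, "az": 0, "claw": 0.094}, {"x": -0.014, "y": -0.037, "z": -0.001, "ax": 0, "ay": 0, "az": 0, "claw": 0.094}, {"x": -0.014, "y": -0.037, "z": 0, "ax": 0, "ay": 0, "az": 0, "claw": 0.094}])

```text
time_s: 9.57
ee_pos: [0.5111, 0.1312, 0.2158]
eef_rot: [3.126, 0.011, 2.687]
force: [0.0, 0.2, 1.2]
grip_width: 0.0943
```

Emit:
step_arm(steps=[{"x": -0.014, "y": -0.037, "z": 0, "ax": 0, "ay": 0, "az": 0, "claw": 0.094}, {"x": -0.014, "y": -0.037, "z": 0, "ax": 0, "ay": 0, "az": 0, "claw": 0.094}, {"x": -0.014, "y": -0.037, "z": 0, "ax": 0, "ay": 0, "az": 0, "claw": 0.094}, {"x": -0.014, "y": -0.037, "z": 0, "ax": 0, "ay": 0, "az": 0, "claw": 0.094}, {"x": -0.012, "y": -0.03, "z": 0, "ax": 0, "ay": 0, "az": 0, "claw": 0.094}])

```text
time_s: 9.98
ee_pos: [0.4913, -0.068, 0.2179]
eef_rot: [3.123, 0.017, 2.688]
force: [0.5, 0.5, 0.3]
grip_width: 0.094
```

```bash
python3 - <<'E'
from h import *
go([.482,-.131,.21])
E
```

```text
pos [ 0.4913 -0.068   0.2179] yaw 2.688 q [-0.22  0.16  1.67  0.01  1.3  -1.34] tool shift [-0.0191 -0.0608  0.0071] n 1.6031549159266578 tilt fix deg [ 1.05  0.99 -0.  ]
```

Emit:
step_arm(steps=[{"x": -0.006, "y": -0.022, "z": 0, "ax": 1.0, "ay": 1.0, "az": 0, "claw": 0.094}, {"x": -0.004, "y": -0.014, "z": 0, "ax": 0, "ay": 0, "az": 0, "claw": 0.094}, {"x": -0.002, "y": -0.007, "z": 0, "ax": 0, "ay": 0, "az": 0, "claw": 0.094}, {"x": 0, "y": 0, "z": 0, "ax": 0, "ay": 0, "az": 0, "claw": 0.094}])

```text
time_s: 10.32
ee_pos: [0.4815, -0.1201, 0.2202]
eef_rot: [3.141, 0.003, 2.681]
force: [0.0, 1.2, 0.2]
grip_width: 0.0939
```

```bash
python3 - <<'E'
from h import *
go([.482,-.131,.12])
E
```

```text
pos [ 0.4815 -0.1201  0.2202] yaw 2.681 q [-0.32  0.17  1.65 -0.    1.32 -1.43] tool shift [-0.005  -0.0096  0.1002] n 2.518848149157001 tilt fix deg [ 0.01  0.15 -0.  ]
```

Emit:
step_arm(steps=[{"x": -0.003, "y": -0.005, "z": 0.018, "ax": 0, "ay": 0.15, "az": 0, "claw": 0.094}, {"x": -0.002, "y": -0.003, "z": 0.025, "ax": 0, "ay": 0, "az": 0, "claw": 0.094}, {"x": 0, "y": -0.001, "z": 0.025, "ax": 0, "ay": 0, "az": 0, "claw": 0.094}, {"x": 0, "y": 0, "z": 0.018, "ax": 0, "ay": 0, "az": 0, "claw": 0.094}, {"x": 0, "y": 0, "z": 0, "ax": 0, "ay": 0, "az": 0, "claw": 0.094}])

```text
time_s: 10.73
ee_pos: [0.4842, -0.1273, 0.1342]
eef_rot: [3.139, 0.007, 2.683]
force: [-0.7, 0.1, -0.2]
grip_width: 0.0938
```

```bash
python3 - <<'E'
from h import *
go([.482,-.131,.044])
p,d=vision.camera('scene'); cv2.imwrite('pics/s6.png',cv2.resize(p[80:320,120:440,::-1],None,fx=2.5,fy=2.5)[:600])
E
```

```text
pos [ 0.4842 -0.1273  0.1342] yaw 2.683 q [-0.33  0.26  1.75  0.    1.13 -1.44] tool shift [ 0.001  -0.0045  0.0902] n 2.257876247159805 tilt fix deg [ 0.13  0.39 -0.  ]
```

View pics/s6.png

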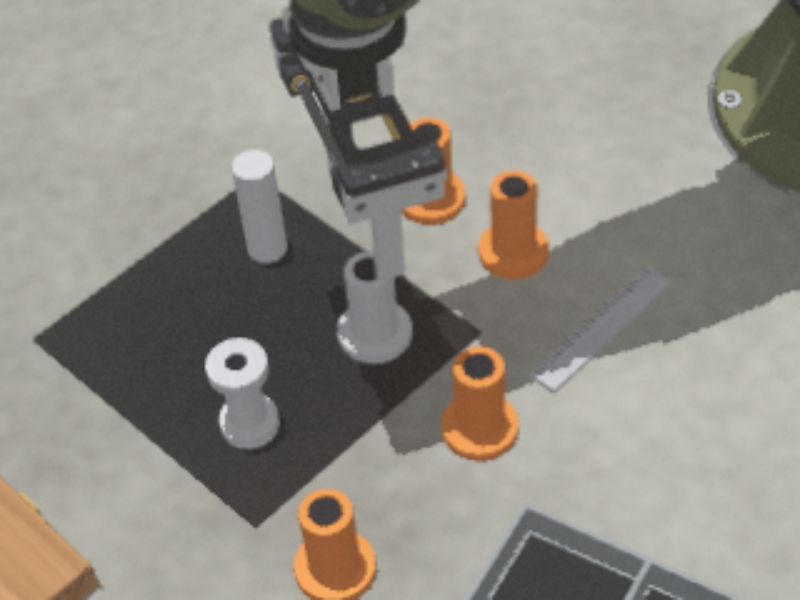

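The open finger (crop 388,250) stays clear of the bush (368,265), with the jaws either side of it. I'm descending.

Emit:
step_arm(steps=[{"x": 0.001, "y": -0.003, "z": 0.018, "ax": 0.1, "ay": 0.4, "az": 0, "claw": 0.094}, {"x": 0, "y": -0.001, "z": 0.02, "ax": 0, "ay": 0, "az": 0, "claw": 0.094}, {"x": 0, "y": 0, "z": 0.02, "ax": 0, "ay": 0, "az": 0, "claw": 0.094}, {"x": 0, "y": 0, "z": 0.015, "ax": 0, "ay": 0, "az": 0, "claw": 0.094}, {"x": 0, "y": 0, "z": 0.004, "ax": 0, "ay": 0, "az": 0, "claw": 0.094}])

```text
time_s: 11.2
ee_pos: [0.4879, -0.1287, 0.0653]
eef_rot: [3.139, 0.014, 2.687]
force: [-0.2, 0.4, 0.0]
grip_width: 0.094
```

```bash
python3 - <<'E'
from h import *
go([.482,-.131,.044])
E
```

```text
pos [ 0.4879 -0.1287  0.0653] yaw 2.687 q [-0.33  0.36  1.8   0.    0.97 -1.45] tool shift [ 0.0046 -0.0047  0.0212] n 0.5541409033977003 tilt fix deg [ 0.16  0.78 -0.  ]
```

Emit:
step_arm(steps=[{"x": 0.003, "y": -0.003, "z": 0.009, "ax": 0.1, "ay": 0.7, "az": 0, "claw": 0.08}, {"x": 0.001, "y": -0.001, "z": 0.007, "ax": 0, "ay": 0.1, "az": 0, "claw": 0.07}, {"x": 0, "y": 0, "z": 0.003, "ax": 0, "ay": 0, "az": 0, "claw": 0.06}, {"x": 0, "y": 0, "z": 0, "ax": 0, "ay": 0, "az": 0, "claw": 0.06}])

```text
time_s: 11.53
ee_pos: [0.4844, -0.1302, 0.0484]
eef_rot: [3.14, 0.002, 2.688]
force: [-0.7, 1.0, -0.4]
grip_width: 0.0706
```

```bash
python3 - <<'E'
from h import *
go([.482,-.131,.044])
E
```

```text
pos [ 0.4844 -0.1302  0.0484] yaw 2.688 q [-0.34  0.39  1.81  0.    0.94 -1.45] tool shift [ 0.0018 -0.0017  0.0043] n 0.12530817581746093 tilt fix deg [ 0.09  0.14 -0.  ]
```

Emit:
step_arm(steps=[{"x": 0.002, "y": -0.001, "z": 0.003, "ax": 0.1, "ay": 0.1, "az": 0, "claw": 0.05}, {"x": 0, "y": 0, "z": 0.001, "ax": 0, "ay": 0, "az": 0, "claw": 0.045}, {"x": 0, "y": 0, "z": 0, "ax": 0, "ay": 0, "az": 0, "claw": 0.042}, {"x": 0, "y": 0, "z": 0, "ax": 0, "ay": 0, "az": 0, "claw": 0.03}, {"x": 0, "y": 0, "z": 0, "ax": 0, "ay": 0, "az": 0, "claw": 0.03}])

```text
time_s: 11.95
ee_pos: [0.4828, -0.1306, 0.0458]
eef_rot: [-3.141, 0.003, 2.688]
force: [-0.6, -1.3, -0.2]
grip_width: 0.0375
```

Emit:
step_arm(steps=[{"x": 0, "y": 0, "z": 0, "ax": 0, "ay": 0, "az": 0, "claw": 0.03}, {"x": 0, "y": 0, "z": 0, "ax": 0, "ay": 0, "az": 0, "claw": 0.03}, {"x": 0, "y": 0, "z": 0, "ax": 0, "ay": 0, "az": 0, "claw": 0.03}])

```text
time_s: 12.2
ee_pos: [0.4827, -0.1306, 0.0458]
eef_rot: [-3.141, 0.003, 2.688]
force: [-0.3, 0.5, -1.2]
grip_width: 0.0371
```

```bash
python3 - <<'E'
from h import *
go([.5776,.1399,.2])
E
```

```text
pos [ 0.4827 -0.1306  0.0458] yaw 2.688 q [-0.34  0.39  1.81 -0.    0.94 -1.45] tool shift [ 0.0327  0.2847 -0.1543] n 8.136980628417914 tilt fix deg [-0.01  0.17  0.  ]
```

Emit:
step_arm(steps=[{"x": 0, "y": 0, "z": -0.01, "ax": 0, "ay": 0.15, "az": 0, "claw": 0.03}, {"x": 0, "y": 0, "z": -0.015, "ax": 0, "ay": 0, "az": 0, "claw": 0.03}, {"x": 0, "y": 0, "z": -0.025, "ax": 0, "ay": 0, "az": 0, "claw": 0.03}, {"x": 0, "y": 0, "z": -0.03, "ax": 0, "ay": 0, "az": 0, "claw": 0.03}, {"x": 0, "y": 0, "z": -0.03, "ax": 0, "ay": 0, "az": 0, "claw": 0.03}])

```text
time_s: 12.62
ee_pos: [0.4791, -0.1292, 0.153]
eef_rot: [-3.14, -0.014, 2.688]
force: [0.4, 0.5, -1.9]
grip_width: 0.0368
```

Emit:
step_arm(steps=[{"x": 0, "y": 0.006, "z": -0.025, "ax": 0, "ay": 0, "az": 0, "claw": 0.03}, {"x": 0.001, "y": 0.012, "z": -0.01, "ax": 0, "ay": 0, "az": 0, "claw": 0.03}, {"x": 0.002, "y": 0.02, "z": 0, "ax": 0, "ay": 0, "az": 0, "claw": 0.03}, {"x": 0.003, "y": 0.026, "z": 0, "ax": 0, "ay": 0, "az": 0, "claw": 0.03}, {"x": 0.003, "y": 0.028, "z": 0, "ax": 0, "ay": 0, "az": 0, "claw": 0.03}])

```text
time_s: 13.03
ee_pos: [0.5137, -0.0441, 0.1974]
eef_rot: [-3.141, -0.003, 2.682]
force: [0.4, -0.1, -1.6]
grip_width: 0.037
```

```bash
python3 - <<'E'
from h import *
go([.5776,.1399,.2])
s=ctrl.get_obs(); print(s['force'],s['grip_width'])
p,d=vision.camera('scene'); cv2.imwrite('pics/s7.png',p[:,:,::-1])
E
```

```text
pos [ 0.5137 -0.0441  0.1974] yaw 2.682 q [-0.16  0.23  1.63  0.    1.29 -1.27] tool shift [ 0.0243  0.1933 -0.0026] n 4.870351958411034 tilt fix deg [-0.01 -0.18  0.  ]
[ 0.39279996 -0.07859923 -1.59010884] 0.03703057010558279
```

View pics/s7.png

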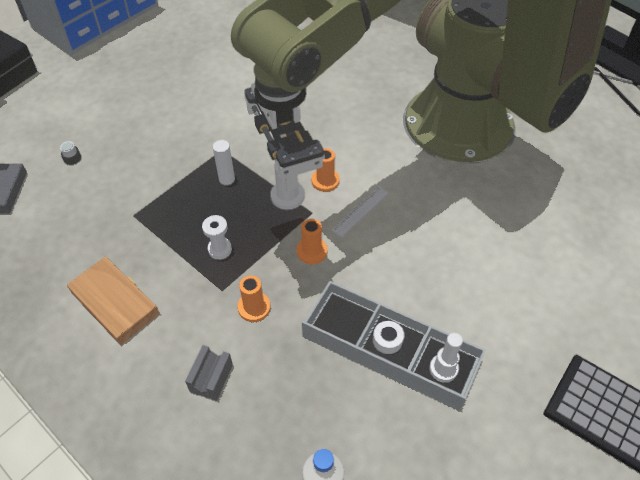

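The bush is held upright (287,185), and the shaft is still standing in its bay (447,357).

Emit:
step_arm(steps=[{"x": 0.003, "y": 0.025, "z": 0, "ax": 0, "ay": -0.2, "az": 0, "claw": 0.03}, {"x": 0.004, "y": 0.03, "z": 0, "ax": 0, "ay": 0, "az": 0, "claw": 0.03}, {"x": 0.004, "y": 0.03, "z": 0, "ax": 0, "ay": 0, "az": 0, "claw": 0.03}, {"x": 0.004, "y": 0.03, "z": 0, "ax": 0, "ay": 0, "az": 0, "claw": 0.03}, {"x": 0.003, "y": 0.026, "z": 0, "ax": 0, "ay": 0, "az": 0, "claw": 0.03}])

```text
time_s: 13.5
ee_pos: [0.5615, 0.0987, 0.197]
eef_rot: [3.141, -0.0, 2.682]
force: [1.0, -0.6, -2.3]
grip_width: 0.037
```

Emit:
step_arm(steps=[{"x": 0.002, "y": 0.018, "z": 0, "ax": 0, "ay": 0, "az": 0, "claw": 0.03}, {"x": 0.001, "y": 0.01, "z": 0, "ax": 0, "ay": 0, "az": 0, "claw": 0.03}, {"x": 0, "y": 0.004, "z": 0, "ax": 0, "ay": 0, "az": 0, "claw": 0.03}, {"x": 0, "y": 0, "z": 0, "ax": 0, "ay": 0, "az": 0, "claw": 0.03}])

```text
time_s: 13.83
ee_pos: [0.5734, 0.1345, 0.1955]
eef_rot: [-3.141, -0.003, 2.687]
force: [-0.1, 0.6, -2.1]
grip_width: 0.037
```

```bash
python3 - <<'E'
from h import *
go([.5776,.1399,.1])
E
```

```text
pos [0.5734 0.1345 0.1955] yaw 2.687 q [ 0.17  0.4   1.42  0.    1.33 -0.95] tool shift [-0.0016  0.0067  0.0955] n 2.392831741598701 tilt fix deg [-0.03 -0.15  0.  ]
```

Emit:
step_arm(steps=[{"x": -0.001, "y": 0.004, "z": 0.012, "ax": 0, "ay": -0.1, "az": 0, "claw": 0.03}, {"x": 0, "y": 0.002, "z": 0.02, "ax": 0, "ay": 0, "az": 0, "claw": 0.03}, {"x": 0, "y": 0, "z": 0.02, "ax": 0, "ay": 0, "az": 0, "claw": 0.03}, {"x": 0, "y": 0, "z": 0.02, "ax": 0, "ay": 0, "az": 0, "claw": 0.03}, {"x": 0, "y": 0, "z": 0.008, "ax": 0, "ay": 0, "az": 0, "claw": 0.03}])

```text
time_s: 14.25
ee_pos: [0.5776, 0.1353, 0.112]
eef_rot: [3.141, 0.003, 2.683]
force: [0.2, 0.9, -2.5]
grip_width: 0.0369
```

```bash
python3 - <<'E'
from h import *
go([.5776,.1399,.055])
p,d=vision.camera('scene'); cv2.imwrite('pics/s8.png',cv2.resize(p[220:460,240:560,::-1],None,fx=2.5,fy=2.5)[:600])
E
```

```text
pos [0.5776 0.1353 0.112 ] yaw 2.683 q [ 0.17  0.48  1.5  -0.    1.16 -0.94] tool shift [0.0022 0.004  0.057 ] n 1.430375857700386 tilt fix deg [ 0.06  0.17 -0.  ]
```

View pics/s8.png

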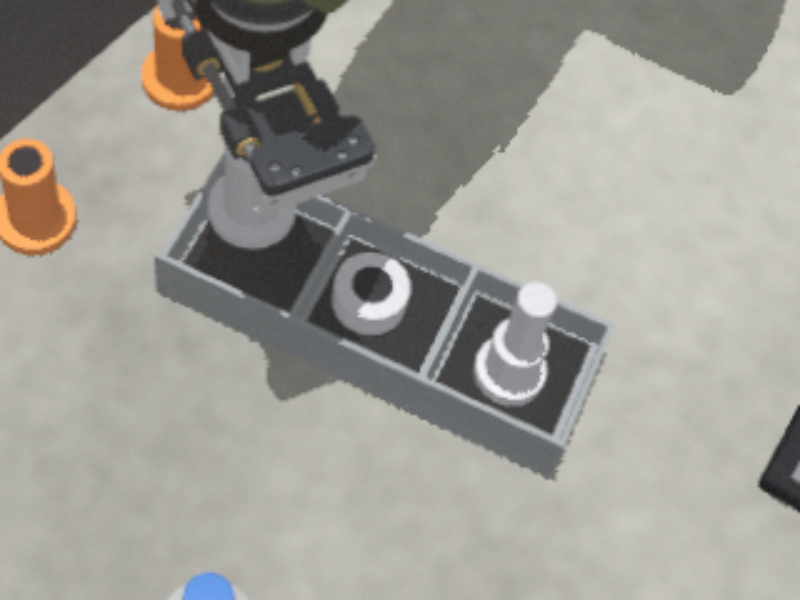

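The flange (crop 250,215) is about 60 mm above the right-hand bay's floor and on course for its middle. Lowering it.

Emit:
step_arm(steps=[{"x": 0.001, "y": 0.003, "z": 0.01, "ax": 0, "ay": 0.2, "az": 0, "claw": 0.03}, {"x": 0.001, "y": 0.001, "z": 0.012, "ax": 0, "ay": 0, "az": 0, "claw": 0.03}, {"x": 0, "y": 0, "z": 0.012, "ax": 0, "ay": 0, "az": 0, "claw": 0.03}, {"x": 0, "y": 0, "z": 0.01, "ax": 0, "ay": 0, "az": 0, "claw": 0.03}, {"x": 0, "y": 0, "z": 0.003, "ax": 0, "ay": 0, "az": 0, "claw": 0.03}])

```text
time_s: 14.72
ee_pos: [0.5784, 0.1389, 0.0621]
eef_rot: [3.139, 0.001, 2.681]
force: [0.3, -0.6, -2.1]
grip_width: 0.037
```

```bash
python3 - <<'E'
from h import *
go([.5776,.1399,.055])
E
```

```text
pos [0.5784 0.1389 0.0621] yaw 2.681 q [ 0.17  0.55  1.53  0.    1.07 -0.94] tool shift [0.0012 0.0005 0.0071] n 0.18094592490478742 tilt fix deg [ 0.12  0.04 -0.  ]
```

Emit:
step_arm(steps=[{"x": 0.001, "y": 0, "z": 0.003, "ax": 0.1, "ay": 0, "az": 0, "claw": 0.03}, {"x": 0, "y": 0, "z": 0.003, "ax": 0, "ay": 0, "az": 0, "claw": 0.03}, {"x": 0, "y": 0, "z": 0.0015, "ax": 0, "ay": 0, "az": 0, "claw": 0.03}, {"x": 0, "y": 0, "z": 0.001, "ax": 0, "ay": 0, "az": 0, "claw": 0.03}])

```text
time_s: 15.05
ee_pos: [0.5778, 0.1393, 0.0547]
eef_rot: [-3.142, 0.001, 2.681]
force: [-5.6, -1.1, 9.0]
grip_width: 0.0369
```

Emit:
step_arm(steps=[{"x": 0, "y": 0, "z": 0.001, "ax": 0, "ay": 0, "az": 0, "claw": 0.03}])

```text
time_s: 15.13
ee_pos: [0.578, 0.1393, 0.0547]
eef_rot: [3.141, 0.002, 2.681]
force: [-3.8, -1.4, 4.4]
grip_width: 0.0371
```

Touched down at z 0.0547, as expected. Releasing.

Emit:
step_arm(steps=[{"x": 0, "y": 0, "z": 0, "ax": 0, "ay": 0, "az": 0, "claw": 0.045}, {"x": 0, "y": 0, "z": 0, "ax": 0, "ay": 0, "az": 0, "claw": 0.055}, {"x": 0, "y": 0, "z": 0, "ax": 0, "ay": 0, "az": 0, "claw": 0.065}, {"x": 0, "y": 0, "z": 0, "ax": 0, "ay": 0, "az": 0, "claw": 0.065}, {"x": 0, "y": 0, "z": 0, "ax": 0, "ay": 0, "az": 0, "claw": 0.065}])

```text
time_s: 15.55
ee_pos: [0.5794, 0.1397, 0.0566]
eef_rot: [3.139, 0.006, 2.681]
force: [-0.2, -0.0, 0.3]
grip_width: 0.0643
```

Emit:
step_arm(steps=[{"x": 0, "y": 0, "z": -0.01, "ax": 0, "ay": 0, "az": 0, "claw": 0.065}, {"x": 0, "y": 0, "z": -0.02, "ax": 0, "ay": 0, "az": 0, "claw": 0.07}, {"x": 0, "y": 0, "z": -0.03, "ax": 0, "ay": 0, "az": 0, "claw": 0.08}, {"x": 0, "y": 0, "z": -0.035, "ax": 0, "ay": 0, "az": 0, "claw": 0.08}, {"x": 0, "y": 0, "z": -0.035, "ax": 0, "ay": 0, "az": 0, "claw": 0.08}])

```text
time_s: 15.97
ee_pos: [0.5753, 0.139, 0.1859]
eef_rot: [-3.136, -0.005, 2.681]
force: [0.7, 0.1, 0.4]
grip_width: 0.0801
```

Emit:
step_arm(steps=[{"x": 0.01, "y": -0.03, "z": -0.02, "ax": 0, "ay": 0, "az": 0, "claw": 0.08}, {"x": 0.01, "y": -0.03, "z": -0.01, "ax": 0, "ay": 0, "az": 0, "claw": 0.08}, {"x": 0.01, "y": -0.035, "z": 0, "ax": 0, "ay": 0, "az": 0, "claw": 0.08}, {"x": 0.01, "y": -0.035, "z": 0, "ax": 0, "ay": 0, "az": 0, "claw": 0.08}, {"x": 0.01, "y": -0.035, "z": 0, "ax": 0, "ay": 0, "az": 0, "claw": 0.08}])

```text
time_s: 16.38
ee_pos: [0.4575, 0.0134, 0.229]
eef_rot: [3.138, 0.009, 2.687]
force: [1.4, -0.2, -0.3]
grip_width: 0.0803
```

Emit:
step_arm(steps=[{"x": 0.005, "y": -0.02, "z": 0, "ax": 0, "ay": 0, "az": 0, "claw": 0.08}, {"x": 0, "y": -0.01, "z": 0, "ax": 0, "ay": 0, "az": 0, "claw": 0.08}, {"x": 0, "y": 0, "z": 0, "ax": 0, "ay": 0, "az": 0, "claw": 0.08}, {"x": 0, "y": 0, "z": 0, "ax": 0, "ay": 0, "az": 0, "claw": 0.08}])

```text
time_s: 16.72
ee_pos: [0.4354, -0.0158, 0.233]
eef_rot: [3.136, 0.015, 2.682]
force: [0.3, 0.7, 0.6]
grip_width: 0.0797
```

```bash
python3 - <<'E'
from h import *
from h import Ro
c,s=np.cos(.241),np.sin(.241)
for n in ('scene','top'):
    p,d=vision.camera(n); cv2.imwrite(f'pics/{n}9.png',p[:,:,::-1]); P=cloud(n,d)
    for k,(x,y),z in(('shaft',(.5314,.3283),.122),('bush',(.5776,.1399),.092),('collar',(.5545,.2341),.037)):
        m=(abs(P[:,:,2]-z)<.006)&(np.hypot(P[:,:,0]-x,P[:,:,1]-y)<.04)
        v,u=np.nonzero(m)
        if len(u)<20: print(n,k,'none',len(u)); continue
        W=plane(n,np.c_[u,v],z); q=W[:,:2].mean(0)-[.5545,.2341]
        print(n,k,len(u),'medz',np.median(P[m][:,2]).round(4),'rack xy',round(c*q[0]+s*q[1],4),round(-s*q[0]+c*q[1],4))
print(ctrl.get_obs()['ee_pos'])
E
```

```text
scene shaft 161 medz 0.1201 rack xy 0.003 0.0973
scene bush 367 medz 0.0903 rack xy 0.0018 -0.0956
scene collar 666 medz 0.0352 rack xy -0.0024 -0.0095
top shaft 223 medz 0.1208 rack xy -0.0007 0.0952
top bush 494 medz 0.0911 rack xy -0.0009 -0.0976
top collar 770 medz 0.0361 rack xy -0.0059 -0.0109
[ 0.43569413 -0.01529137  0.23258443]
```

View pics/scene9.png

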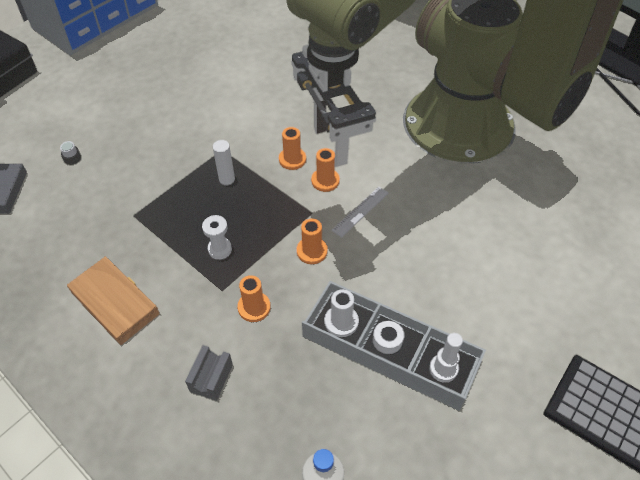

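View pics/top9.png

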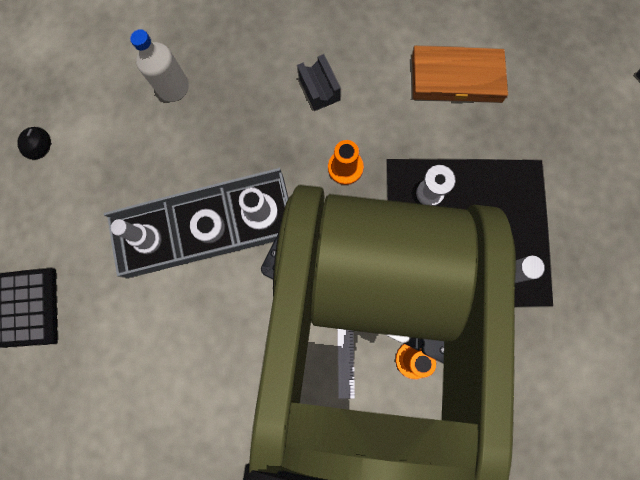

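Both parts stand upright, centred in their bays: the shaft at (447,357) and the bush at (342,312) in the scene view. The collar is at the same pixels as at the start, and the gripper is clear of everything.

```bash
python3 -c "
from h import *
print(ticket.hand_in())"
```

```text
the job is handed in; nothing more can be done
None
```

I put the stepped shaft in the rack's left-hand end bay and the flanged bush in the right-hand end bay, and handed the job in at about 17 s of the 70 s allowed. No verdict was reported. Each part was lowered until the wrist force showed it touching the rack floor, then released, and the gripper backed away.

Last checks, measured in both camera views just before the hand-in:

| Part | Position in rack (x, y) | Bay centre | Top height measured | Top height expected |
|---|---|---|---|---|
| Shaft | about (+1, +96) mm | (0, +97) mm | 120–121 mm | 122 mm |
| Bush | about (0, −97) mm | (0, −97) mm | 90–91 mm | 92 mm |

- **Upright:** both parts looked upright in the pictures. I did not measure their tilt as an angle.
- **Collar:** it is at the same pixels as at the start. I had no usable measured start position for it, because my first circle fit also picked up the rack walls.
- **Gripper:** it was empty and clear of everything, with wrist force near zero.
- **Disagreements:** the two views differed by 2–4 mm in position, and heights read 1–2 mm low. Both are near the stated calibration accuracy and well inside the limits. A wrong-format first move call was refused before anything moved.

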